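# Dose one dishwasher tablet from the lever dispenser into the bowl

## Robot

A 6-joint arm with a two-finger parallel gripper is mounted at the origin on a cart in front of the work surface, level with it; the furniture and walls round the work are solid. World frame = base frame: x ahead of the robot, y to its left, z up, the work surface at z = 0. Lengths are in m, angles in degrees, forces in N, time in s.
With the tool pointing down it reaches from about 0.35 to 0.875 m from the base axis. Payload 4.2 kg.
Tool frame: the origin (TCP) lies on the front face of the gripper's body, between the roots of the fingers; the fingertips stand 70 mm ahead of it and the grasp point (between the pads) lies 51 mm ahead of it (r.nose_length is the distance from the TCP to the fingertips, in m); z points along the fingers, y is the direction in which the jaws open and shut (so a half turn about z gives the same grasp; the last joint's range is limited). The gripper opens to 87 mm and grips with 3 to 60 N. Pads are 19 mm wide; open, the fingers measure 117 mm over their backs; the gripper's body (75 mm by 190 mm) begins 51 mm behind the grasp point.
Start: joints at [78.701, 22.042, 0.453, 0, -68.411, -14.817], TCP at [0.275, 0.561, 0.292] pointing down, gripper open.
Joint ranges: [-179.83, 179.83], [-69.29, 118.12], [-61.27, 80.66], [-181.25, 117.63], [-171.15, -9.14], [-177.46, 177.46]. Speed limits (degrees/s): [159.86, 159.86, 180, 180, 180, 180].

## Interface

Orientations are given as a 3x3 rotation matrix whose columns are the frame's x, y, z axes.
In Python, from station import telemetry, capture, order, r gives the robot as it stands.
- The arm moves only by the tool drive_tool, never from a script. Its argument "series" is a list of rows, each a list of 4 numbers: the shift along the tool's x, y, z as a fraction of full scale, then the turn about the tool's z as a fraction of full scale. In form: [[dx, dy, dz, turn], ...]. A call has 1 to 10 rows; each row is the pose to reach, as a shift and turn from the pose commanded when the call began, along the tool's axes at that moment; what a row does not reach only later rows make up. Full scale, the value 1, is 0.12 m for a shift and 2 rad for a turn. A row lasts 1/8 s, in which the tool goes at most 62.5 mm and 10.7 degrees, less where a joint would pass 70% of its speed; a pose out of reach is approached as far as the arm can. A call with a number of a shift or a turn outside -1 to 1 is refused whole. A call with a gripper value outside its range is refused whole. "fingers" is the finger opening in mm, from 0 to 87, set as the call begins (left out, the last holds). The fingers move at their own pace and stop on an object; the grip force is fixed at half the most. Time passes only in rows, so rows that repeat a pose let the fingers close. It gives the time, the measured TCP pose, the force and the opening at its end, in the units of the state.
- telemetry.sense(): the state, without advancing time (a new reading comes with each control period).
- capture(name): name is "side" or "top"; returns a dict with "color" (480x640x3 uint8, blue, green, red), "fx", "fy", "cx", "cy" (pixels), "eye" and "attitude" of the camera in the world. Camera axes: x right, y up, looking along -z (the intrinsics and any distortion apply to the point x, -y, -z); pixel columns grow to the right and rows downward; lengths in m; the calibration is good to about 2 mm. A picture is of the moment at which its call begins. There is no depth.
- order.finish_job(): hands the job in, once; it reports no verdict.
The state is a dict: "time_s": time; "joints": joint angles; "joint_velocities": joint speeds; "effort": joint torques, N m; "tcp_pos": TCP position; "ee_rot": TCP orientation; "wrist_force": force on the tool from outside, world axes, zero at the start; "moment": the same for the moment, N m; "gripper_width": opening from 0.0 (shut) to 1.0 (fully open).
Only numpy, scipy, OpenCV 4.12 (cv2) and the standard library are available. Lean on these libraries where they do the work, as an engineer would, in place of code of your own. Each camera call takes 0.05 s, during which the arm holds its last target. There are 200 camera calls.

## Task

Put the tablet dispenser into service and draw one dose: turn the knob of its moisture shutter clockwise until it clicks over to fully open, and slide the small white bowl under the chute. Then pull the feed lever once, right through its stroke to the stop, so that a single tablet drops into the bowl, and ease the lever slowly all the way back to rest; never let it fly back. Keep the gripper off the tablets and leave the glasses, mug, spoons and label roll where they are.

Things in the scene. Friction and masses are not known exactly. Their poses are not given: they have to be found in the camera images.
- dispenser: Stainless tablet dispenser, heavy, fixed. Origin: on the surface under the axis of its upright clear magazine (56 mm square, top at z 166 mm). Own -x is forward, the way its chute nose points (at yaw 1.57 world -y). Nose: x -93 mm to the magazine, y +-26, z 84 (shutter plate 79) to 121 mm, overhanging. Column behind: front face at x +8 mm, 60 mm wide; foot to x +128, y +-62 mm.
- chute_outlet (a point): Point on the work surface straight below the middle of the chute's drop opening (dispenser frame x -66, y 0, z 0 mm). The bowl stands centred here when pushed on until it meets the column.
- shutter_knob (a joint): Turn of the shutter knob, rad: 0 closed (plate under the chute), 1.4 fully open; grows clockwise seen from above. A sprung detent holds it at either end, with its high point half way (0.7); about 0.2 N m is needed to pass it, after that it snaps on to the other end.
- knob_grip (a point): Middle of the shutter knob's bar grip: black bar 56 mm long, 14 mm thick, 25 mm tall (this point 13 mm above its foot, 12 mm under its top), on a vertical shaft beside the nose (dispenser frame x -85, y -46, z 144 mm). Its x axis runs along the bar; the bar is parallel to the dispenser's x axis when closed.
- feed_lever (a joint): Angle of the feed lever, rad: 0 at rest (leaning 0.3 rad backward of the vertical), grows as its handle is pulled forward and down towards the dispenser's -x, stop at 1.2. A spring drives it back (about 2.5 N at the handle at rest, 6.5 N at the stop). The tablet drops in the last tenth of the stroke.
- lever_grip (a point): Middle of the lever's handle: black round crossbar, 17 mm diameter, 86 mm long along the dispenser's y axis (this point in its middle), free on all sides. It swings 150 mm from lever_pivot: at angle q it stands at dispenser x = 50 + 150 sin(0.3 - q) mm, z = 60 + 150 cos(0.3 - q) mm, y = 98 mm.
- lever_pivot (a point): Point on the lever's hinge axis level with the middle of the handle (dispenser frame x 50, y 98, z 60 mm); the hinge axis is the dispenser's y axis.
- bowl: Small white bowl, 150 mm across the rim, 69 mm high, foot 88 mm across, inner floor 11 mm up, 0.28 kg, standing loose on the surface. Origin: centre of its underside.
- tablet_1: Lowest of three white detergent tablets stacked in the magazine: disc 40 mm across, 18 mm thick, 50 g. Origin: centre of its underside.
- tablet_2: Middle tablet of the stack, same size.
- tablet_3: Top tablet of the stack, same size.
- tumbler_a: Bystander: glass tumbler, mouth down, 72 mm wide, 106 mm high, at the back. Origin: centre of its underside.
- tumbler_b: Bystander: glass tumbler, mouth down, 70 mm wide, 90 mm high, at the back. Origin: centre of its underside.
- tall_mug: Bystander: white mug, 92 mm wide, 107 mm high, front left. Origin: centre of its underside.
- label_roll: Bystander: roll of paper labels lying flat, 61 mm across, 25 mm high, front left. Origin: centre of its underside.
- teaspoon: Bystander: teaspoon lying at the back, 140 x 30 x 12 mm. Origin: centre of its underside.
- spoon: Bystander: spoon lying at the front, 202 x 43 x 16 mm. Origin: centre of its underside.

How it is judged:
By the outcome, as a careful person would: the job done as asked, in the order asked, and still so for the second after the job is handed in, with the robot touching nothing.
It also fails if it takes over 72 s, if anything falls off the work surface, if the arm or the gripper's body presses on something with over 40 N, if the wrist force passes 120 N, or if a joint passes its speed limit or range.

## Working session

There is one attempt and no reset: what is moved stays moved. The work goes in short steps, Python scripts to look and compute and a tool call to move; the robot and the scene stay as the last step left them, time stands still between calls to the robot, and variables do not carry over. Pictures are saved under pics/ and viewed, about 8 in all and at most 12, crops included, and the job is handed in when it is done.

Besides the shell and the picture viewer there is one more tool, called after "Call:" as name(argument=value, ...) on one line, values as JSON. drive_tool: Moves the arm, as the interface text tells. Shift numbers are shares of 0.12 m and turn numbers shares of 2 rad, none past 1 either way. Its arguments: {"type":"object","properties":{"series":{"type":"array","items":{"type":"array","items":{"type":"number","minimum":-1,"maximum":1}}},"fingers":{"type":"number"}},"required":["series"]}

```bash
mkdir -p pics; ls; cat > h.py <<'E'
import numpy as np, cv2
from station import telemetry, capture, order, r
def snap(n,f):
    c=capture(n); cv2.imwrite('pics/'+f,c['color']); return c
def ray(c,u,v):
    d=np.array([(u-c['cx'])/c['fx'],-(v-c['cy'])/c['fy'],-1.]); return np.array(c['eye']),np.array(c['attitude'])@d
def onz(c,u,v,z):
    e,d=ray(c,u,v); return e+d*(z-e[2])/d[2]
def proj(c,p):
    q=np.array(c['attitude']).T@(np.array(p)-np.array(c['eye'])); return c['cx']+c['fx']*q[0]/-q[2], c['cy']-c['fy']*q[1]/-q[2]
E
python3 - <<'E'
from h import *
for n in('side','top'):
    c=snap(n,n+'1.png'); print({k:np.round(v,3).tolist() if k!='color' else 0 for k,v in c.items()})
s=telemetry.sense(); print(s)
E
```

```text
pics
{'color': 0, 'fx': 463.738, 'fy': 463.738, 'cx': 329.674, 'cy': 250.013, 'eye': [0.213, -0.713, 0.606], 'attitude': [[0.899, 0.231, -0.371], [-0.437, 0.431, -0.79], [-0.023, 0.872, 0.488]]}
{'color': 0, 'fx': 499.187, 'fy': 499.187, 'cx': 325.503, 'cy': 245.507, 'eye': [0.414, 0.01, 1.078], 'attitude': [[-0.015, 0.99, -0.143], [-1.0, -0.016, -0.011], [-0.013, 0.143, 0.99]]}
{'time_s': 0.1, 'joints': array([ 7.87026475e+01,  2.20870341e+01,  3.87434382e-01, -2.42949420e-02,
       -6.84116711e+01, -1.48173048e+01]), 'joint_velocities': array([ 0.01043566, -0.10554996,  0.23315123,  0.09925099,  0.06231498,
       -0.00600886]), 'effort': array([-6.30523591e-04, -3.91691780e+01,  1.87933999e+01,  4.23191652e+00,
        1.34181208e-02, -7.83529708e-05]), 'tcp_pos': array([0.27490389, 0.56084825, 0.29126317]), 'ee_rot': array([[ 8.97846194e-01, -4.40308554e-01, -7.67083449e-04],
       [-4.40309207e-01, -8.97844343e-01, -1.82714058e-03],
       [ 1.15784093e-04,  1.97824512e-03, -9.99998037e-01]]), 'wrist_force': array([0.01676238, 0.55889012, 0.29105431]), 'moment': array([0.02232944, 0.01118002, 0.01720625]), 'gripper_width': 0.9987701798443919}
```

View pics/top1.png

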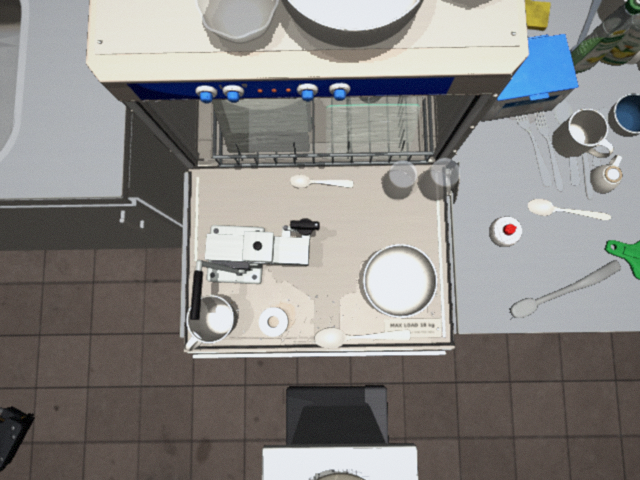

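View pics/side1.png

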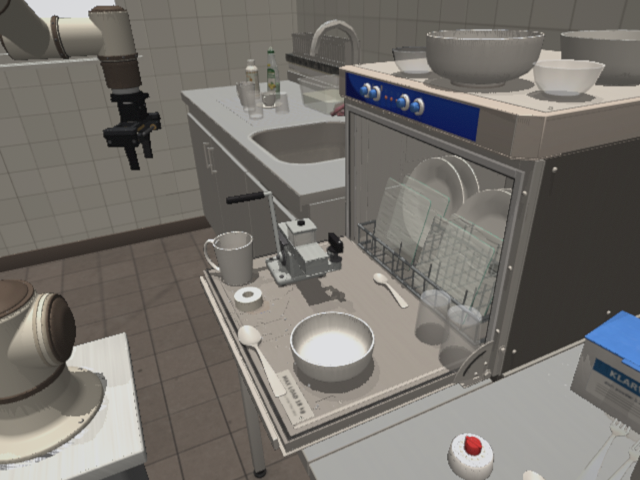

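The top view shows the dispenser at about (250,245) with its nose pointing right (world -y), the knob at (305,227), the lever handle at (196,290) and the bowl at (400,281). The mug is at (212,318), the roll at (273,321) and the spoon at (365,338).

```bash
python3 - <<'E'
from h import *
c=capture('top'); im=c['color']
cv2.imwrite('pics/crop1.png',cv2.resize(im[160:360,180:460],None,fx=2.85,fy=2.85,interpolation=cv2.INTER_CUBIC))
m=(im.max(2)<60).astype(np.uint8); m[:200]=0;m[340:]=0;m[:,:190]=0;m[:,340:]=0
n,l,st,ce=cv2.connectedComponentsWithStats(m)
for i in range(1,n):
    if st[i,4]>25:
        p=np.argwhere(l==i)[:,::-1].astype(np.float32); print(st[i],ce[i],cv2.minAreaRect(p))
for z in(.144,.156): print('knob',z,onz(c,305,226,z))
for p in((198,263),(195,318)): print('lev',onz(c,*p,.203+.008))
# bowl rim
g=im[225:335,350:450]
b=((g.min(2)>200)).astype(np.uint8)
cs,_=cv2.findContours(b,0,2); k=max(cs,key=cv2.contourArea); e=cv2.fitEllipse(k); print(e); u,v=e[0][0]+350,e[0][1]+225
print('bowl',onz(c,u,v,.069), onz(c,u+e[1][0]/2,v,.069))
E
```

```text
[291 219  28  16 293] [303.93856655 226.12286689] ((304.5, 226.5), (15.0, 27.0), 90.0)
[254 242   7   8  42] [257.         245.38095238] ((257.0, 245.50001525878906), (6.363961219787598, 6.363960266113281), 45.0)
[190 271  12  49 409] [196.10513447 296.11002445] ((196.1241455078125, 295.0103759765625), (9.384140968322754, 48.66465377807617), 4.763641834259033)
knob 0.144 [0.58725351 0.05882998 0.144     ]
knob 0.156 [0.58503043 0.05820665 0.156     ]
lev [0.51212228 0.24356973 0.211     ]
lev [0.41675031 0.24666275 0.211     ]
((47.324222564697266, 56.27263641357422), (59.0036506652832, 59.799034118652344), 134.75270080566406)
bowl [ 0.48461693 -0.12275129  0.069     ] [ 0.48369661 -0.18214894  0.069     ]
```

View pics/crop1.png

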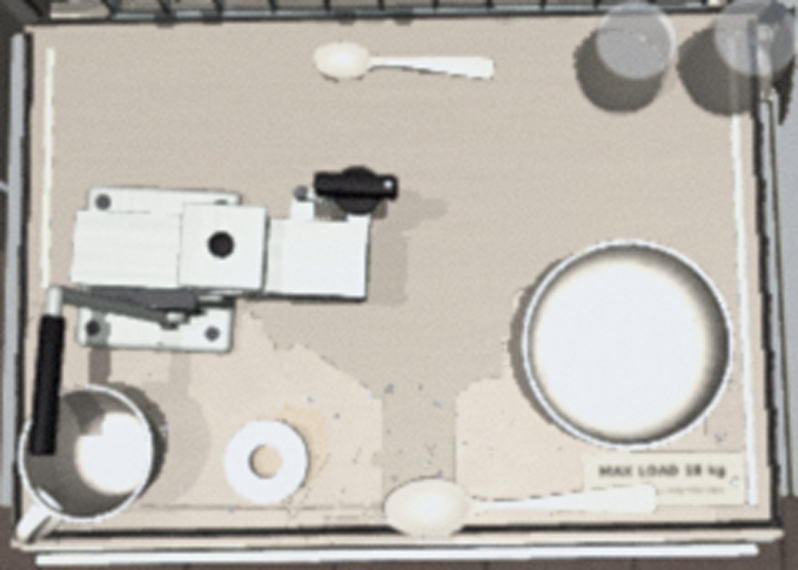

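```bash
python3 - <<'E'
from h import *
c=capture('top')
f=lambda u,v,z: onz(c,180+u/2.85,160+v/2.85,z)
a,b=f(43,453,.203),f(51,316,.203)
print('lever ends',a,b,np.linalg.norm(a-b),(a+b)/2)
mag=[f(*p,.166) for p in((182,205),(267,208),(263,291),(180,288))]; print('mag',np.mean(mag,0))
kn=[f(*p,.156) for p in((316,184),(397,186))]; print('knob',kn,np.mean(kn,0))
ft=[f(*p,.01) for p in((90,188),(238,193),(232,352),(78,347))]; print('foot',np.round(ft,4))
n=[f(*p,.121) for p in((367,298),(265,293),(370,222))]; print('nose',np.round(n,4))
print('bowl',f(627,343.5,.069)); print('roll',f(266,461,.025),'mug',f(89,452,.107)); print('spoon',f(385,505,.01),f(655,500,.01))
# joint fit of dispenser pose
from scipy.optimize import least_squares
L=[((a+b)/2,(50+150*np.sin(.3),98)),(np.mean(mag,0),(0,0)),(np.mean(kn,0),(-85,-46)),(n[0],(-93,26))]
def res(p):
    R=np.array([[np.cos(p[2]),-np.sin(p[2])],[np.sin(p[2]),np.cos(p[2])]])
    return np.concatenate([p[:2]+R@np.array(q)/1000-w[:2] for w,q in L])
s=least_squares(res,[.55,.14,1.57]); print(s.x,np.round(s.fun*1000,1))
p=s.x;R=np.array([[np.cos(p[2]),-np.sin(p[2])],[np.sin(p[2]),np.cos(p[2])]])
for nm,q in dict(knob=(-85,-46),lev=(94.3,98),levend=(-67.5,98),outlet=(-66,0)).items():print(nm,p[:2]+R@np.array(q)/1000)
s=capture('side')
for nm,q,z in (('knob',(-85,-46),.156),('lev',(94.3,98),.203),('mag',(0,0),.166)):
    w=p[:2]+R@np.array(q)/1000; print(nm,proj(s,[*w,z]))
print(proj(s,f(627,343.5,.069)))
E
```

```text
lever ends [0.41513916 0.24865205 0.203     ] [0.49904552 0.24559974 0.203     ] 0.08396185523464318 [0.45709234 0.2471259  0.203     ]
mag [0.54526353 0.14455211 0.166     ]
knob [array([0.58822905, 0.08475071, 0.156     ]), array([0.58598154, 0.03132193, 0.156     ])] [0.5871053  0.05803632 0.156     ]
foot [[0.6156 0.2697 0.01  ]
 [0.6098 0.1562 0.01  ]
 [0.4885 0.1603 0.01  ]
 [0.494  0.2766 0.01  ]]
nose [[0.5158 0.0534 0.121 ]
 [0.5203 0.1225 0.121 ]
 [0.5679 0.0508 0.121 ]]
bowl [ 0.48603958 -0.1281963   0.069     ]
roll [0.40715501 0.13296979 0.025     ] mug [0.41546538 0.24352859 0.107     ]
spoon [0.37361298 0.04659218 0.01      ] [ 0.37443962 -0.15277574  0.01      ]
[0.5472606  0.14526079 1.49974667] [-0.9 -0.8  2.   0.7  0.  -0.8 -1.1  0.9]
knob [0.5871104 0.0572097]
lev [0.4562022  0.24627988]
levend [0.44471603 0.0848881 ]
outlet [0.54257527 0.0794273 ]
knob (np.float64(334.4027035852674), np.float64(237.58969649630947))
lev (np.float64(244.67771700085459), np.float64(197.61345893637855))
mag (np.float64(300.1891242991777), np.float64(221.13126850714346))
(np.float64(330.75159269486363), np.float64(336.06819392065063))
```

```bash
cat >> h.py <<'E'
YAW=1.512
O=np.array([.5465,.145])
def D(x,y):
    c,s=np.cos(YAW),np.sin(YAW); return O+np.array([[c,-s],[s,c]])@[x/1000,y/1000]
def go(p,jaw=None):
    """shift/turn shares to reach tcp p with tool y axis at world angle jaw (deg, mod 180)"""
    s=telemetry.sense(); R=np.array(s['ee_rot']); d=R.T@(np.array(p)-s['tcp_pos'])/.12
    a=np.degrees(np.arctan2(R[1,1],R[0,1])); out=[np.round(d,3).tolist(),'jaw',round(a,1)]
    if jaw is not None: t=(a-jaw+90)%180-90; out+=['turn cw',np.round(np.radians(t)/2,3)]
    print(out,'t',round(s['time_s'],2),'tcp',np.round(s['tcp_pos'],4),'F',np.round(s['wrist_force'],1),'j',np.round(s['joints'],0),'w',round(s['gripper_width'],3))
E
python3 - <<'E'
from h import *
for n,q in dict(knob=(-85,-46),lev=(94.3,98),levend=(-67.5,98),outlet=(-66,0),noseend=(-93,26)).items():print(n,D(*q))
go([*D(-85,-46),.26],np.degrees(YAW)+90)
c=capture('top')
for z in(.3,.4,.5): print(onz(c,300,100,z),onz(c,300,82,z))
E
```

```text
knob [0.5874257  0.05744381]
lev [0.45421064 0.24489577]
levend [0.44470288 0.08337536]
outlet [0.54262168 0.07911405]
noseend [0.51508002 0.05368853]
[[4.185, 2.622, 0.268], 'jaw', np.float64(-116.1), 'turn cw', np.float64(0.587)] t 0.25 tcp [0.275  0.561  0.2918] F [-0.2  0.1  0.1] j [ 79.  22.   0.  -0. -68. -15.] w 1.005
[0.76922939 0.05712736 0.3       ] [0.80065113 0.05689896 0.3       ]
[0.72361526 0.05111074 0.4       ] [0.75100065 0.05091168 0.4       ]
[0.67800112 0.04509411 0.5       ] [0.70135018 0.04492439 0.5       ]
```

Call:
drive_tool(series=[[0.42,0.26,-0.3,0],[0.84,0.5,-0.4,0],[0.84,0.5,-0.4,0]])

```text
time_s: 0.68
tcp_pos: [0.3409, 0.4606, 0.3425]
ee_rot: [[0.896, -0.443, 0.002], [-0.443, -0.896, 0.003], [0.0, -0.003, -1.0]]
wrist_force: [-1.0, 0.3, 0.6]
gripper_width: 1.001
```

Call:
drive_tool(series=[[0.42,0.26,0,0],[0.84,0.52,0,0]])

```text
time_s: 0.92
tcp_pos: [0.4024, 0.362, 0.3397]
ee_rot: [[0.899, -0.438, -0.0], [-0.438, -0.899, -0.0], [-0.0, 0.001, -1.0]]
wrist_force: [0.9, 0.3, 1.1]
gripper_width: 1.005
```

Call:
drive_tool(series=[[0.42,0.26,0,0],[0.84,0.52,0,0]])

```text
time_s: 1.18
tcp_pos: [0.4658, 0.2612, 0.3399]
ee_rot: [[0.898, -0.439, -0.0], [-0.439, -0.898, 0.0], [-0.0, 0.0, -1.0]]
wrist_force: [1.0, 0.1, 0.1]
gripper_width: 0.999
```

Call:
drive_tool(series=[[0.42,0.26,0,0],[0.84,0.52,0,0]])

```text
time_s: 1.42
tcp_pos: [0.529, 0.1608, 0.3399]
ee_rot: [[0.898, -0.439, -0.0], [-0.439, -0.898, 0.0], [-0.0, 0.0, -1.0]]
wrist_force: [0.9, 0.5, 0.9]
gripper_width: 1.002
```

Call:
drive_tool(series=[[0.42,0.26,0,0.09],[0.84,0.52,0,0.18],[0.84,0.52,0.1,0.27],[0.84,0.52,0.2,0.36],[0.84,0.52,0.3,0.45],[0.84,0.52,0.4,0.54],[0.84,0.52,0.4,0.587],[0.84,0.52,0.4,0.587]])

```text
time_s: 2.42
tcp_pos: [0.5914, 0.0619, 0.2915]
ee_rot: [[-0.057, -0.998, -0.001], [-0.998, 0.057, -0.0], [0.0, 0.001, -1.0]]
wrist_force: [-1.5, -0.3, 0.4]
gripper_width: 1.001
```

```bash
python3 - <<'E'
from h import *
c=snap('top','top2.png'); cv2.imwrite('pics/t2.png',cv2.resize(c['color'][150:350,180:460],None,fx=2.85,fy=2.85))
go([*D(-85,-46),.206],np.degrees(YAW)+90)
E
```

```text
[[0.039, 0.031, 0.715], 'jaw', np.float64(176.7), 'turn cw', np.float64(0.001)] t 2.48 tcp [0.5915 0.0619 0.2918] F [ 0.5 -0.1  0.3] j [ 22.  19.  -4.  -0. -67. -25.] w 1.0
```

View pics/t2.png

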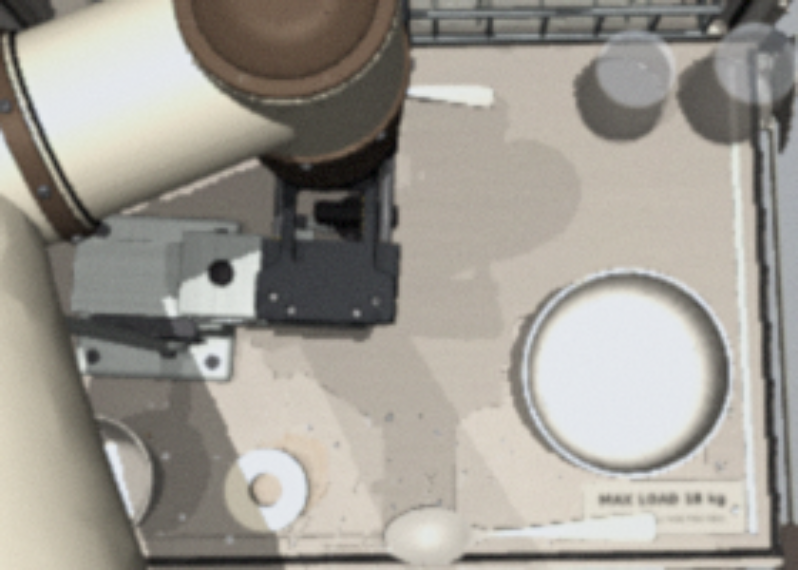

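The picture shows the gripper straddling the knob bar at crop (340,212), centred enough to go down.

Call:
drive_tool(series=[[0.03,0.03,0.2,0],[0.04,0.03,0.5,0],[0.04,0.03,0.6,0],[0.04,0.03,0.7,0],[0.04,0.03,0.71,0],[0.04,0.03,0.71,0]], fingers=45)

```text
time_s: 3.22
tcp_pos: [0.588, 0.0569, 0.2079]
ee_rot: [[-0.059, -0.998, 0.002], [-0.998, 0.059, 0.0], [-0.0, -0.002, -1.0]]
wrist_force: [0.2, 0.6, -0.2]
gripper_width: 0.527
```

Call:
drive_tool(series=[[0,0,0,0],[0,0,0,0],[0,0,0,0],[0,0,0,0],[0,0,0,0],[0,0,0,0]], fingers=0)

```text
time_s: 3.98
tcp_pos: [0.5889, 0.0568, 0.2073]
ee_rot: [[-0.059, -0.998, 0.004], [-0.998, 0.059, 0.0], [-0.001, -0.004, -1.0]]
wrist_force: [4.9, -1.0, -2.9]
gripper_width: 0.16
```

Gripped at 14 mm, which matches the bar. Next is the clockwise turn.

Call:
drive_tool(series=[[0,-0.015,0,0.07],[0,-0.015,0,0.15],[0,-0.015,0,0.23],[0,-0.015,0,0.31],[0,-0.015,0,0.39],[0,-0.015,0,0.47],[0,-0.015,0,0.55],[0,-0.015,0,0.63],[0,-0.015,0,0.7],[0,-0.015,0,0.71]])

```text
time_s: 5.22
tcp_pos: [0.587, 0.0589, 0.2073]
ee_rot: [[-0.996, -0.092, -0.004], [-0.092, 0.996, 0.003], [0.004, 0.003, -1.0]]
wrist_force: [-8.2, 10.0, 5.0]
gripper_width: 0.157
```

Call:
drive_tool(series=[[0,0,0,0],[0,0,0,0]])

```text
time_s: 5.48
tcp_pos: [0.587, 0.059, 0.2073]
ee_rot: [[-0.996, -0.094, -0.004], [-0.094, 0.996, 0.003], [0.004, 0.003, -1.0]]
wrist_force: [-8.6, 8.7, 6.0]
gripper_width: 0.16
```

```bash
python3 - <<'E'
from h import *
s=telemetry.sense(); print(s['moment'],s['wrist_force']); go([.5889,.0568,.29],176.6-80.2)
E
```

```text
[2.81876221 2.16810523 0.39893947] [-8.61818907  8.72844515  5.98139748]
[[-0.011, -0.017, -0.689], 'jaw', np.float64(95.4), 'turn cw', np.float64(-0.009)] t 5.47 tcp [0.587  0.059  0.2073] F [-8.6  8.7  6. ] j [  21.   23.  -11.   -0.  -56. -106.] w 0.16
```

Call:
drive_tool(series=[[0,0,0,0],[0,0,0,0],[0,0,0,0],[0,0,0,0]], fingers=40)

```text
time_s: 5.98
tcp_pos: [0.5893, 0.0563, 0.2069]
ee_rot: [[-0.996, -0.091, -0.0], [-0.091, 0.996, -0.0], [0.0, -0.0, -1.0]]
wrist_force: [0.2, 0.8, -0.9]
gripper_width: 0.439
```

Call:
drive_tool(series=[[0,0,-0.3,0],[0,0,-0.6,0],[0,0,-0.9,0],[0,0.4,-1,0],[0,-0.4,-1,0],[0,-0.8,-1,0],[0,-0.8,-1,0]], fingers=40)

```text
time_s: 6.85
tcp_pos: [0.598, -0.0414, 0.3269]
ee_rot: [[-0.996, -0.089, -0.0], [-0.089, 0.996, -0.0], [0.0, -0.0, -1.0]]
wrist_force: [-0.1, 1.6, 1.0]
gripper_width: 0.458
```

```bash
python3 - <<'E'
from h import *
c=snap('top','top3.png'); s=snap('side','side3.png')
a=cv2.resize(c['color'][160:300,190:390],(800,560))[:, :]; b=cv2.resize(s['color'][180:320,220:400],(720,560))
cv2.imwrite('pics/k3.png',cv2.resize(np.hstack([a[:,300:700],b[:,100:]]),(800,440)))
d=np.array([.0565,.2072]);B=np.array([.486,-.128]); xo=np.array([np.cos(YAW),np.sin(YAW)])
print(D(-66,0)-B)
go([*(B-xo*.1),.12],np.degrees(YAW)+90)
E
```

```text
[0.05662168 0.20711405]
[[1.116, -1.465, 1.724], 'jaw', np.float64(95.1), 'turn cw', np.float64(-0.712)] t 6.95 tcp [ 0.598  -0.0409  0.3268] F [-0.6 -0.   0.1] j [ 12.  18.  -0.   0. -72. -96.] w 0.46
```

View pics/k3.png

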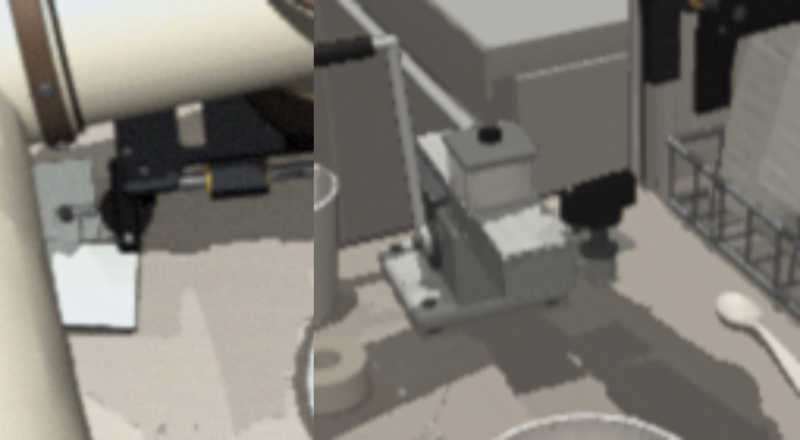

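The knob bar now lies across the dispenser, so the shutter is open. Before going down beside the bowl I'll check the height of the counter next to it.

```bash
python3 - <<'E'
from h import *
c=capture('top');s=capture('side')
def tri(a,b):
    e1,d1=ray(c,*a);e2,d2=ray(s,*b);A=np.array([d1,-d2]).T;k=np.linalg.lstsq(A,e2-e1,rcond=None)[0]
    p,q=e1+k[0]*d1,e2+k[1]*d2; return np.round((p+q)/2,3),round(np.linalg.norm(p-q),4)
print('cap',tri((510,229),(473,444))); print('corner',tri((457,333),(304,458)))
print('tray edge',onz(c,440,250,0),onz(c,452,250,0),onz(c,457,250,0))
E
```

```text
cap (array([ 0.6  , -0.381,  0.003]), np.float64(0.0013))
corner (array([ 0.374, -0.262, -0.034]), np.float64(0.005))
tray edge [ 0.55594917 -0.22681804  0.        ] [ 0.5555252  -0.25281549  0.        ] [ 0.55534862 -0.26364298  0.        ]
```

Call:
drive_tool(series=[[0.3,-0.4,0,-0.09],[0.6,-0.7,0,-0.18],[0.9,-0.98,0,-0.27],[1,-0.98,0,-0.36],[1,-0.98,0,-0.45],[1,-0.98,0,-0.54],[1,-0.98,0,-0.63],[1,-0.98,0,-0.71],[1,-0.98,0,-0.71]], fingers=70)

```text
time_s: 8.18
tcp_pos: [0.4896, -0.166, 0.3271]
ee_rot: [[-0.059, -0.998, 0.0], [-0.998, 0.059, 0.0], [-0.0, -0.0, -1.0]]
wrist_force: [-0.1, -0.3, 0.4]
gripper_width: 0.804
```

Call:
drive_tool(series=[[0.3,0.03,0.1,0],[0.54,0.05,0.3,0],[0.54,0.05,0.6,0],[0.54,0.05,1,0],[0.54,0.05,1,0]])

```text
time_s: 8.8
tcp_pos: [0.4776, -0.2305, 0.2039]
ee_rot: [[-0.061, -0.998, -0.009], [-0.998, 0.061, 0.002], [-0.001, 0.009, -1.0]]
wrist_force: [-0.0, -0.5, 0.4]
gripper_width: 0.801
```

Call:
drive_tool(series=[[0,0,0.25,0],[0,0,0.5,0],[0,0,0.68,0],[0,0,0.72,0],[0,0,0.72,0],[0,0,0.72,0]])

```text
time_s: 9.55
tcp_pos: [0.4806, -0.2315, 0.1222]
ee_rot: [[-0.059, -0.998, 0.003], [-0.998, 0.059, -0.001], [0.001, -0.003, -1.0]]
wrist_force: [-1.1, 0.3, 0.1]
gripper_width: 0.806
```

```bash
python3 - <<'E'
from h import *
s=snap('side','side4.png'); snap('top','top4.png')
go([*(D(-66-76,0)),.122],np.degrees(YAW)+90)
E
```

```text
[[-1.981, -0.367, -0.001], 'jaw', np.float64(176.6), 'turn cw', np.float64(-0.0)] t 9.65 tcp [ 0.4802 -0.2315  0.1218] F [0.4 0.2 0.8] j [ -8.  24. -25.   0. -41.   5.] w 0.803
```

View pics/side4.png

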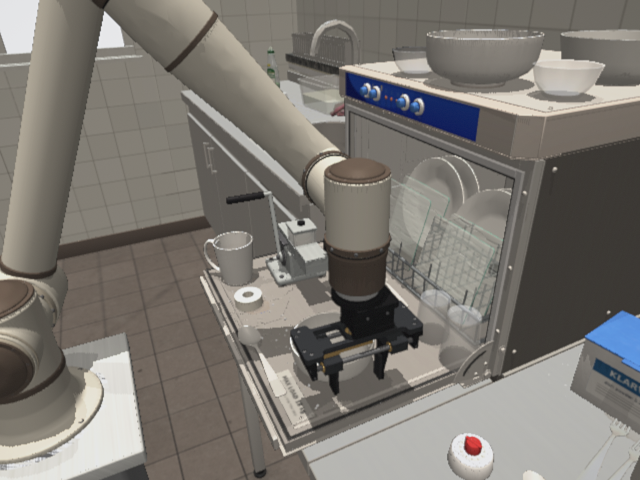

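The gripper stands clear behind the bowl's -y side, with both fingers down at about (335,375) and (380,360). I'll push slowly.

Call:
drive_tool(series=[[-0.08,0,0,0],[-0.16,0,0,0],[-0.24,-0.01,0,0],[-0.34,-0.03,0,0],[-0.44,-0.05,0,0],[-0.54,-0.08,0,0],[-0.64,-0.1,0,0],[-0.74,-0.12,0,0],[-0.84,-0.15,0,0],[-0.92,-0.17,0,0]])

```text
time_s: 10.9
tcp_pos: [0.5066, -0.1216, 0.1206]
ee_rot: [[-0.059, -0.998, -0.0], [-0.998, 0.059, -0.0], [0.0, 0.0, -1.0]]
wrist_force: [-1.3, -3.3, 2.3]
gripper_width: 0.802
```

Call:
drive_tool(series=[[-0.1,-0.02,0,0],[-0.2,-0.04,0,0],[-0.3,-0.07,0,0],[-0.4,-0.1,0,0],[-0.5,-0.13,0,0],[-0.6,-0.15,0,0],[-0.68,-0.17,0,0],[-0.76,-0.19,0,0],[-0.82,-0.2,0,0],[-0.82,-0.2,0,0]])

```text
time_s: 12.15
tcp_pos: [0.5365, -0.0247, 0.1205]
ee_rot: [[-0.059, -0.998, 0.001], [-0.998, 0.059, 0.001], [-0.001, -0.001, -1.0]]
wrist_force: [0.5, 0.6, 0.3]
gripper_width: 0.803
```

```bash
python3 - <<'E'
from h import *
s=snap('side','side5.png'); c=snap('top','top5.png')
a=cv2.resize(c['color'][180:350,190:390],(800,680))[:600,:450]; b=cv2.resize(s['color'][180:400,220:400],(490,600))
cv2.imwrite('pics/k5.png',cv2.resize(np.hstack([a,b[:,:]]),(800,510)))
go([*(D(-66-76,0)),.122],np.degrees(YAW)+90)
E
```

```text
[[-0.237, -0.0, -0.012], 'jaw', np.float64(176.6), 'turn cw', np.float64(-0.0)] t 12.25 tcp [ 0.5365 -0.0251  0.1206] F [-0.3 -0.4  0.3] j [ 15.  25. -24.  -0. -41. -18.] w 0.805
```

View pics/k5.png

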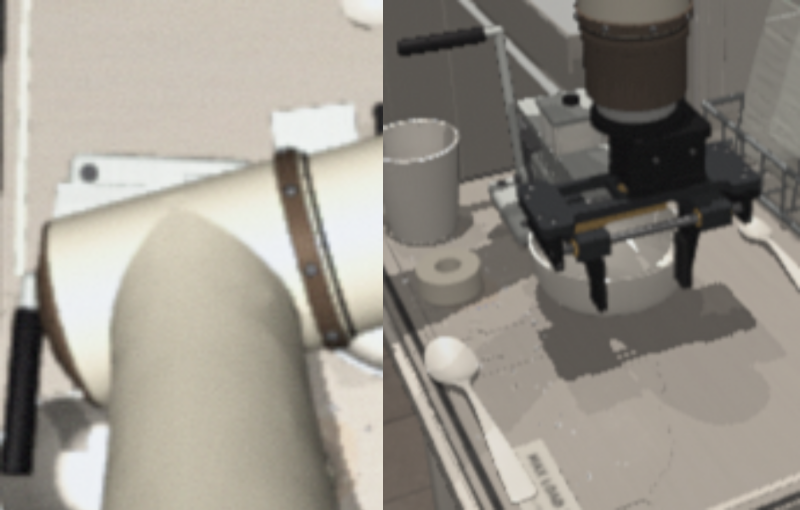

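Call:
drive_tool(series=[[-0.06,0,0,0],[-0.12,0,0,0],[-0.17,0,0,0],[-0.2,0,0,0],[-0.22,0,0,0],[-0.22,0,0,0]])

```text
time_s: 13.0
tcp_pos: [0.5377, 0.001, 0.1206]
ee_rot: [[-0.059, -0.998, 0.0], [-0.998, 0.059, 0.0], [-0.0, -0.0, -1.0]]
wrist_force: [-0.5, -1.7, 0.3]
gripper_width: 0.805
```

Call:
drive_tool(series=[[-0.01,0,0,0],[-0.02,0,0,0],[-0.03,0,0,0],[-0.03,0,0,0]])

```text
time_s: 13.5
tcp_pos: [0.5379, 0.0044, 0.1206]
ee_rot: [[-0.059, -0.998, -0.0], [-0.998, 0.059, 0.0], [-0.0, 0.0, -1.0]]
wrist_force: [0.6, -2.5, 1.6]
gripper_width: 0.802
```

Call:
drive_tool(series=[[-0.01,0,0,0],[-0.02,0,0,0],[-0.02,0,0,0]])

```text
time_s: 13.88
tcp_pos: [0.5381, 0.0069, 0.1206]
ee_rot: [[-0.059, -0.998, 0.0], [-0.998, 0.059, 0.0], [-0.0, -0.0, -1.0]]
wrist_force: [-0.5, -3.3, 1.9]
gripper_width: 0.804
```

```bash
python3 - <<'E'
from h import *
s=snap('side','side6.png'); c=snap('top','top6.png'); print(telemetry.sense()['wrist_force'])
cv2.imwrite('pics/k6.png',cv2.resize(s['color'][180:330,230:410],None,fx=4,fy=4,interpolation=cv2.INTER_CUBIC))
E
```

```text
[ 0.71716041 -3.17719031  1.4527041 ]
```

View pics/k6.png

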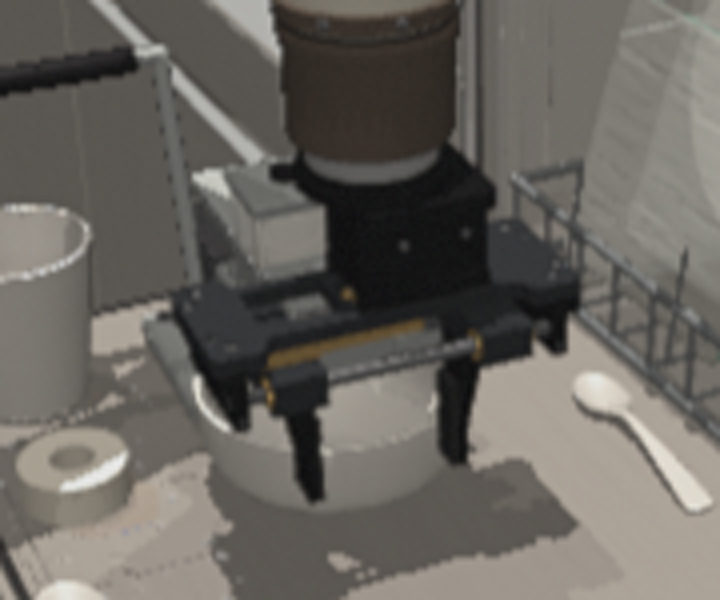

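Call:
drive_tool(series=[[0.1,0,0,0],[0.3,0,0,0],[0.6,0,-0.1,0],[0.9,0,-0.4,0],[0.9,0,-0.8,0],[0.9,0,-1,0],[0.9,0,-1,0]])

```text
time_s: 14.85
tcp_pos: [0.5326, -0.1013, 0.2427]
ee_rot: [[-0.059, -0.998, 0.006], [-0.998, 0.059, 0.001], [-0.001, -0.005, -1.0]]
wrist_force: [0.3, 0.3, -1.1]
gripper_width: 0.802
```

Call:
drive_tool(series=[[0,0.1,-0.3,0.09],[0,0.2,-0.4,0.18],[0,0.3,-0.4,0.27],[0,0.4,-0.4,0.36]])

```text
time_s: 15.35
tcp_pos: [0.4828, -0.098, 0.287]
ee_rot: [[-0.707, -0.707, -0.002], [-0.707, 0.707, 0.001], [0.001, 0.002, -1.0]]
wrist_force: [0.5, -0.1, 0.4]
gripper_width: 0.804
```

```bash
python3 - <<'E'
from h import *
s=snap('side','side7.png'); c=snap('top','top7.png'); go([.4542,.2449,.3],86.6)
a=cv2.resize(s['color'][180:330,240:390],(560,560)); b=cv2.resize(c['color'][200:300,260:340],(240,300)); b=cv2.copyMakeBorder(b,0,260,0,0,0)
cv2.imwrite('pics/k7.png',np.hstack([a,b]))
for own in(-66,-76): 
    t=np.linspace(0,2*np.pi,9)[:-1]; print(own,[tuple(np.round(proj(s,[*(D(own,0)+.075*np.array([np.cos(x),np.sin(x)])),.069])).astype(int)) for x in t])
E
```

```text
[[-1.869, 2.175, -0.104], 'jaw', np.float64(135.4), 'turn cw', np.float64(0.426)] t 15.45 tcp [ 0.4824 -0.0981  0.2872] F [ 0.3 -0.4 -0.1] j [  7.   9. -18.  -0. -63. -52.] w 0.807
-66 [(np.int64(343), np.int64(265)), (np.int64(324), np.int64(257)), (np.int64(299), np.int64(258)), (np.int64(281), np.int64(268)), (np.int64(280), np.int64(282)), (np.int64(299), np.int64(292)), (np.int64(327), np.int64(291)), (np.int64(345), np.int64(279))]
-76 [(np.int64(345), np.int64(267)), (np.int64(326), np.int64(259)), (np.int64(301), np.int64(260)), (np.int64(282), np.int64(270)), (np.int64(281), np.int64(285)), (np.int64(301), np.int64(295)), (np.int64(329), np.int64(293)), (np.int64(347), np.int64(281))]
```

View pics/k7.png

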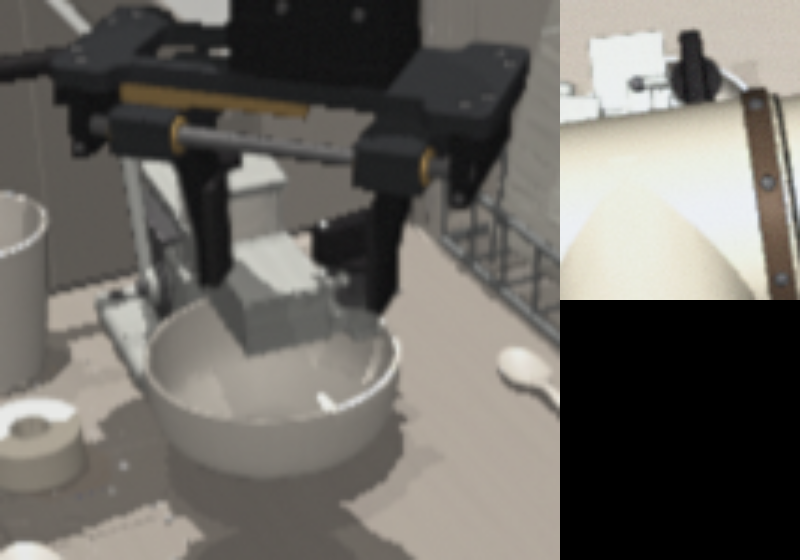

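The side view shows the bowl rim with its left edge at about px 280, right edge at 347 and front at row 292. That is within about 3 mm of the predicted rim at the outlet, and the knob bar is across (open). Next is the lever.

Call:
drive_tool(series=[[-0.3,0.35,-0.2,0],[-0.6,0.7,-0.2,0],[-0.86,1,-0.2,0]], fingers=45)

```text
time_s: 15.82
tcp_pos: [0.4709, 0.0613, 0.312]
ee_rot: [[-0.7, -0.714, -0.0], [-0.714, 0.7, 0.0], [0.0, 0.0, -1.0]]
wrist_force: [0.3, -0.2, 0.3]
gripper_width: 0.564
```

Call:
drive_tool(series=[[-0.3,0.35,0,0.09],[-0.6,0.7,0,0.18],[-0.86,1,0,0.27],[-0.86,1,0,0.36],[-0.86,1,0,0.426],[-0.86,1,0,0.426]])

```text
time_s: 16.58
tcp_pos: [0.4581, 0.2177, 0.3115]
ee_rot: [[-0.998, 0.056, -0.001], [0.056, 0.998, -0.001], [0.001, -0.001, -1.0]]
wrist_force: [0.3, -0.0, 0.3]
gripper_width: 0.516
```

```bash
python3 - <<'E'
from h import *
go([*D(94.3,98),.257],86.6)
E
```

```text
[[0.044, 0.225, 0.454], 'jaw', np.float64(86.8), 'turn cw', np.float64(0.002)] t 16.57 tcp [0.4581 0.2177 0.3115] F [ 0.3 -0.   0.3] j [  44.   10.  -14.   -0.  -66. -137.] w 0.516
```

Call:
drive_tool(series=[[0.04,0.15,0,0],[0.04,0.225,0.1,0],[0.04,0.225,0.15,0],[0.04,0.225,0.15,0]])

```text
time_s: 17.08
tcp_pos: [0.4545, 0.2443, 0.2936]
ee_rot: [[-0.998, 0.06, -0.002], [0.06, 0.998, -0.002], [0.002, -0.002, -1.0]]
wrist_force: [0.8, -0.0, 0.1]
gripper_width: 0.52
```

```bash
python3 - <<'E'
from h import *
s=snap('side','side8.png'); go([*D(94.3,98),.257],86.6); b=s['color']
cv2.imwrite('pics/k8.png',cv2.resize(b[130:280,180:360],None,fx=4,fy=4,interpolation=cv2.INTER_CUBIC))
E
```

```text
[[0.005, 0.005, 0.31], 'jaw', np.float64(86.6), 'turn cw', np.float64(-0.0)] t 17.12 tcp [0.4548 0.2443 0.2942] F [-1.1  0.1 -0.1] j [  46.   11.  -14.    0.  -64. -140.] w 0.515
```

View pics/k8.png

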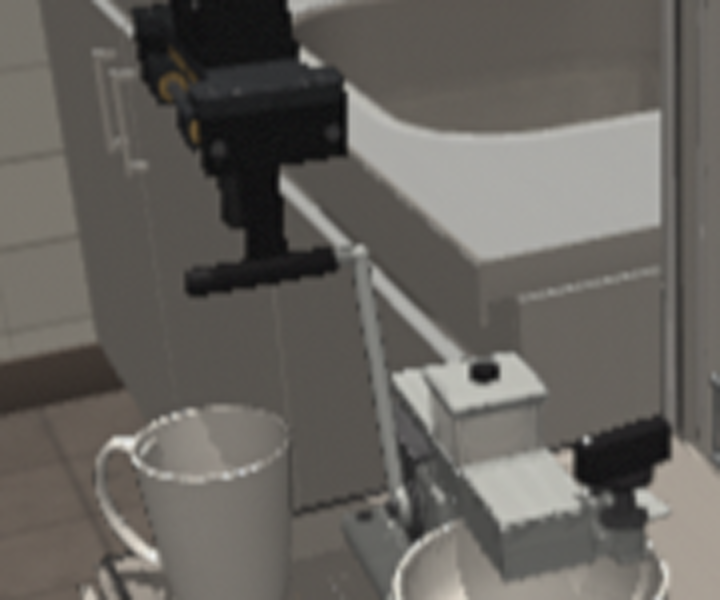

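The fingers sit over the middle of the handle, at about (262,268) in the crop. Going down, then narrowing to cage it.

Call:
drive_tool(series=[[0,0,0.1,0],[0,0,0.2,0],[0,0,0.3,0],[0,0,0.31,0],[0,0,0.31,0]])

```text
time_s: 17.75
tcp_pos: [0.455, 0.2446, 0.2574]
ee_rot: [[-0.998, 0.06, 0.0], [0.06, 0.998, -0.0], [-0.0, -0.0, -1.0]]
wrist_force: [0.3, 0.1, 0.0]
gripper_width: 0.519
```

Call:
drive_tool(series=[[0,0,0,0],[0,0,0,0],[0,0,0,0],[0,0,0,0]], fingers=23)

```text
time_s: 18.25
tcp_pos: [0.4549, 0.2446, 0.2576]
ee_rot: [[-0.998, 0.06, 0.0], [0.06, 0.998, 0.0], [-0.0, 0.0, -1.0]]
wrist_force: [0.1, 0.4, 0.0]
gripper_width: 0.276
```

```bash
python3 - <<'E'
from h import *
go([*D(94.3,98),.257],86.6); s=telemetry.sense(); R=np.array(s['ee_rot']); p0=s['tcp_pos']
xo=np.array([np.cos(YAW),np.sin(YAW),0])
for q in np.arange(0,1.26,.06):
    d=xo*.15*(np.sin(.3-q)-np.sin(.3))+np.array([0,0,.15*(np.cos(.3-q)-np.cos(.3))])
    print(round(q,2),np.round(R.T@d/.12,3))
E
```

```text
[[0.006, 0.003, 0.005], 'jaw', np.float64(86.5), 'turn cw', np.float64(-0.0)] t 18.25 tcp [0.4549 0.2446 0.2576] F [0.1 0.4 0. ] j [  46.   13.  -18.   -0.  -59. -140.] w 0.276
0.0 [0. 0. 0.]
0.06 [-0.    -0.072 -0.02 ]
0.12 [-0.    -0.146 -0.036]
0.18 [-0.    -0.22  -0.047]
0.24 [-0.    -0.294 -0.054]
0.3 [-0.001 -0.369 -0.056]
0.36 [-0.001 -0.444 -0.054]
0.42 [-0.001 -0.519 -0.047]
0.48 [-0.001 -0.593 -0.036]
0.54 [-0.001 -0.667 -0.02 ]
0.6 [-0.001 -0.739 -0.   ]
0.66 [-0.001 -0.81   0.024]
0.72 [-0.001 -0.879  0.053]
0.78 [-0.001 -0.947  0.085]
0.84 [-1.000e-03 -1.012e+00  1.220e-01]
0.9 [-0.002 -1.075  0.162]
0.96 [-0.002 -1.136  0.206]
1.02 [-0.002 -1.194  0.254]
1.08 [-0.002 -1.249  0.305]
1.14 [-0.002 -1.3    0.36 ]
1.2 [-0.002 -1.349  0.417]
```

Call:
drive_tool(series=[[0,-0.07,-0.02,0],[0,-0.15,-0.036,0],[0,-0.22,-0.047,0],[0,-0.29,-0.054,0],[0,-0.37,-0.056,0],[0,-0.44,-0.054,0],[0,-0.52,-0.047,0],[0,-0.59,-0.036,0],[0,-0.67,-0.02,0],[0,-0.74,0,0]])

```text
time_s: 19.5
tcp_pos: [0.4502, 0.1559, 0.2582]
ee_rot: [[-0.998, 0.06, 0.003], [0.06, 0.998, 0.002], [-0.003, 0.002, -1.0]]
wrist_force: [1.7, 5.0, 3.9]
gripper_width: 0.265
```

Call:
drive_tool(series=[[0,-0.07,0.024,0],[0,-0.14,0.053,0],[0,-0.21,0.085,0],[0,-0.27,0.122,0],[0,-0.335,0.162,0],[0,-0.395,0.206,0],[0,-0.455,0.254,0],[0,-0.51,0.305,0],[0,-0.56,0.36,0],[0,-0.61,0.417,0]])

```text
time_s: 20.75
tcp_pos: [0.4451, 0.0827, 0.207]
ee_rot: [[-0.998, 0.06, 0.0], [0.06, 0.998, 0.001], [-0.0, 0.001, -1.0]]
wrist_force: [-1.5, 13.4, 10.5]
gripper_width: 0.265
```

Call:
drive_tool(series=[[0,-0.02,0.01,0],[0,-0.03,0.015,0],[0,-0.03,0.015,0]])

```text
time_s: 21.12
tcp_pos: [0.4454, 0.0822, 0.2064]
ee_rot: [[-0.998, 0.06, 0.003], [0.06, 0.998, 0.007], [-0.003, 0.007, -1.0]]
wrist_force: [-6.4, 19.2, 9.9]
gripper_width: 0.27
```

```bash
python3 - <<'E'
from h import *
go([*D(-67,98),.207],86.6)
s=snap('side','side9.png'); c=snap('top','top9.png')
a=cv2.resize(s['color'][170:330,220:400],(630,560)); cv2.imwrite('pics/k9.png',a)
E
```

```text
[[0.006, 0.014, -0.005], 'jaw', np.float64(86.6), 'turn cw', np.float64(-0.0)] t 21.12 tcp [0.4454 0.0822 0.2064] F [-6.4 19.2  9.9] j [  31.   10.  -30.   -0.  -49. -124.] w 0.27
```

View pics/k9.png

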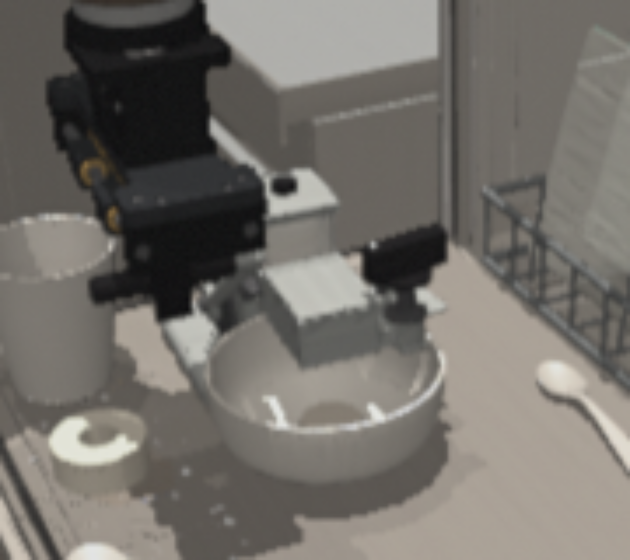

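The lever is against its stop: the handle is at the computed end point, and the force rose to 19 N with no motion. Now I'll ease it back slowly.

Call:
drive_tool(series=[[0,0.025,-0.044,0],[0,0.05,-0.072,0],[0,0.075,-0.1,0],[0,0.1,-0.127,0],[0,0.128,-0.153,0],[0,0.156,-0.178,0],[0,0.185,-0.202,0],[0,0.214,-0.226,0],[0,0.244,-0.248,0],[0,0.275,-0.27,0]])

```text
time_s: 22.48
tcp_pos: [0.4466, 0.1136, 0.2353]
ee_rot: [[-0.998, 0.061, -0.001], [0.061, 0.998, 0.003], [0.002, 0.003, -1.0]]
wrist_force: [3.2, 11.1, -9.0]
gripper_width: 0.267
```

Call:
drive_tool(series=[[0,0.031,-0.02,0],[0,0.063,-0.04,0],[0,0.095,-0.059,0],[0,0.128,-0.077,0],[0,0.162,-0.093,0],[0,0.196,-0.109,0],[0,0.231,-0.124,0],[0,0.265,-0.138,0],[0,0.301,-0.15,0],[0,0.336,-0.162,0]])

```text
time_s: 23.72
tcp_pos: [0.4482, 0.1519, 0.2551]
ee_rot: [[-0.998, 0.061, -0.004], [0.061, 0.998, -0.002], [0.004, -0.002, -1.0]]
wrist_force: [0.9, 5.2, -4.5]
gripper_width: 0.266
```

Call:
drive_tool(series=[[0,0.037,-0.01,0],[0,0.074,-0.02,0],[0,0.111,-0.029,0],[0,0.148,-0.036,0],[0,0.185,-0.042,0],[0,0.222,-0.047,0],[0,0.259,-0.051,0],[0,0.296,-0.054,0],[0,0.333,-0.055,0],[0,0.37,-0.056,0]])

```text
time_s: 24.98
tcp_pos: [0.4521, 0.197, 0.2643]
ee_rot: [[-0.998, 0.06, 0.0], [0.06, 0.998, -0.0], [-0.0, -0.0, -1.0]]
wrist_force: [0.2, 3.0, -3.9]
gripper_width: 0.263
```

Call:
drive_tool(series=[[0,0.037,0.001,0],[0,0.074,0.002,0],[0,0.111,0.005,0],[0,0.148,0.009,0],[0,0.185,0.014,0],[0,0.222,0.02,0],[0,0.259,0.028,0],[0,0.296,0.036,0],[0,0.333,0.046,0],[0,0.37,0.056,0]])

```text
time_s: 26.22
tcp_pos: [0.4546, 0.2413, 0.2574]
ee_rot: [[-0.998, 0.06, -0.0], [0.06, 0.998, -0.0], [0.0, -0.0, -1.0]]
wrist_force: [0.5, 0.4, -2.2]
gripper_width: 0.261
```

Call:
drive_tool(series=[[0,0.01,0,0],[0,0.02,0,0],[0,0.03,0,0],[0,0.03,0,0],[0,0.03,0,0]])

```text
time_s: 26.85
tcp_pos: [0.4548, 0.2447, 0.2575]
ee_rot: [[-0.998, 0.06, -0.0], [0.06, 0.998, 0.0], [0.0, 0.0, -1.0]]
wrist_force: [-0.4, 1.7, -2.3]
gripper_width: 0.263
```

Call:
drive_tool(series=[[0,0.01,0,0],[0,0.02,0,0],[0,0.03,0,0],[0,0.03,0,0],[0,0.03,0,0]])

```text
time_s: 27.48
tcp_pos: [0.4551, 0.2482, 0.2574]
ee_rot: [[-0.998, 0.06, -0.0], [0.06, 0.998, -0.0], [0.0, -0.0, -1.0]]
wrist_force: [-0.1, -0.5, 0.6]
gripper_width: 0.266
```

```bash
python3 - <<'E'
from h import *
go([*D(94.3,98),.257],86.6)
E
```

```text
[[0.005, -0.028, 0.004], 'jaw', np.float64(86.6), 'turn cw', np.float64(-0.0)] t 27.48 tcp [0.4551 0.2482 0.2574] F [-0.1 -0.5  0.6] j [  47.   13.  -17.    0.  -59. -140.] w 0.266
```

The force is zero, so the lever is at rest and free. I'll open, lift clear and retreat.

Call:
drive_tool(series=[[0,0,0,0],[0,0,0,0],[0,0,0,0],[0,0,0,0]], fingers=45)

```text
time_s: 27.98
tcp_pos: [0.4551, 0.2483, 0.2574]
ee_rot: [[-0.998, 0.06, -0.0], [0.06, 0.998, -0.0], [0.0, -0.0, -1.0]]
wrist_force: [-0.6, 0.4, -0.3]
gripper_width: 0.505
```

Call:
drive_tool(series=[[0,0,-0.15,0],[0,0,-0.35,0],[0,0,-0.6,0],[0,0,-0.75,0],[0,0.4,-0.75,0],[0,0.9,-0.75,0],[0,0.9,-0.75,0]])

```text
time_s: 28.85
tcp_pos: [0.4615, 0.3592, 0.3461]
ee_rot: [[-0.998, 0.057, -0.001], [0.057, 0.998, -0.001], [0.001, -0.001, -1.0]]
wrist_force: [0.6, -0.2, 0.4]
gripper_width: 0.512
```

Call:
drive_tool(series=[[0.4,0.4,0,0],[0.8,0.9,0,0],[0.8,0.9,0,0]])

```text
time_s: 29.22
tcp_pos: [0.3705, 0.4712, 0.3472]
ee_rot: [[-0.998, 0.057, -0.0], [0.057, 0.998, -0.0], [0.0, -0.0, -1.0]]
wrist_force: [0.4, 0.3, 0.8]
gripper_width: 0.516
```

```bash
python3 - <<'E'
from h import *
go([.4,.4,.3]); s=snap('side','side10.png'); c=snap('top','top10.png')
a=cv2.resize(s['color'][170:330,215:375],(400,400),interpolation=cv2.INTER_CUBIC); b=cv2.resize(c['color'][210:350,190:330],(400,400),interpolation=cv2.INTER_CUBIC)
cv2.imwrite('pics/k10.png',np.hstack([a,b]))
# change of bystanders vs first frame
t1=cv2.imread('pics/top1.png').astype(int); d=np.abs(t1-c['color']).max(2)
for n,(u0,u1,v0,v1) in dict(spoon=(312,412,325,350),tea=(288,356,172,190),tumA=(385,416,160,200),tumB=(428,460,158,200),roll=(258,290,306,338),mug=(205,237,297,345),lever=(188,204,262,320)).items(): print(n,d[v0:v1,u0:u1].mean().round(1),(d[v0:v1,u0:u1]>60).sum())
E
```

```text
[[-0.28, -0.578, 0.394], 'jaw', np.float64(86.7)] t 29.23 tcp [0.3705 0.4712 0.3472] F [0.4 0.3 0.8] j [  67.   18.    2.   -0.  -74. -161.] w 0.516
spoon 2.5 0
tea 2.7 0
tumA 3.3 0
tumB 3.5 0
roll 2.1 0
mug 2.7 0
lever 4.2 0
```

View pics/k10.png

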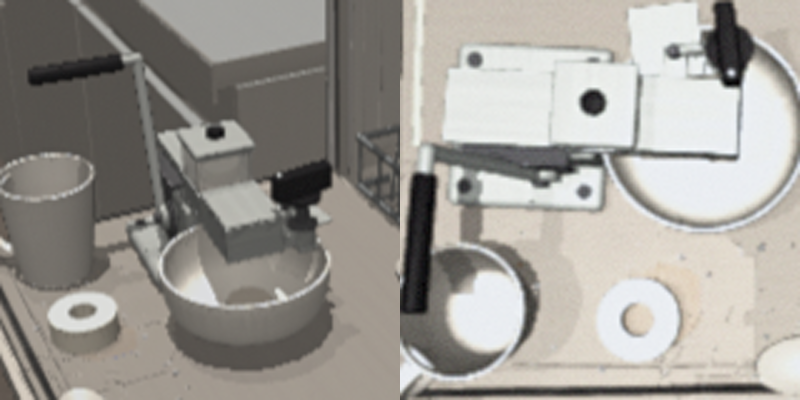

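All 12 views are used. The last one shows the lever at rest, the knob across, the bowl under the nose, and a disc in the bowl at side px about (313,288) that wasn't there before the pull. I'll check that disc numerically.

```bash
python3 - <<'E'
from h import *
s=capture('side'); a=cv2.imread('pics/side7.png'); b=s['color']
d=np.abs(a.astype(int)-b).max(2); sub=(d[270:300,285:345]>18).astype(np.uint8)
n,l,st,ce=cv2.connectedComponentsWithStats(sub)
for i in range(1,n):
    if st[i,4]>15: print(st[i]+[285,270,0,0,0],ce[i]+[285,270],b[270:300,285:345][l==i].mean(0).round())
t=np.linspace(0,2*np.pi,24)
q=np.array([proj(s,[*(D(-66,0)+.02*np.array([np.cos(x),np.sin(x)])),.029]) for x in t]); print('tablet top expected',q.min(0),q.max(0)); print('bottom',proj(s,[*D(-66,0),.011]))
for v in range(274,296,1): print(v,a[v,290:340:4].mean(1).round().astype(int).tolist(),' | ',b[v,290:340:4].mean(1).round().astype(int).tolist())
c=capture('top'); im=c['color']; g=(im.min(2)>215).astype(np.uint8)
# lower-right rim: rightmost/lowest bright px of bowl
for v in(235,250,265,275,285): 
    w=np.where(im[v,300:345].min(1)>200)[0]; print(v,300+w.max() if len(w) else None)
bt=np.linspace(0,2*np.pi,721); R=np.array([proj(c,[*(D(-66,0)+.075*np.array([np.cos(x),np.sin(x)])),.069]) for x in bt])
for v in(235,250,265,275,285): print(v,R[np.abs(R[:,1]-v)<.4,0].max() if (np.abs(R[:,1]-v)<.4).any() else None)
E
```

```text
[285 273  44  21 364] [301.58516484 285.79395604] [167. 173. 176.]
tablet top expected [304.08475525 283.65140039] [322.04280412 293.72099201]
bottom (np.float64(313.4163516866912), np.float64(295.3070647919124))
274 [128, 136, 144, 148, 94, 106, 139, 155, 157, 149, 137, 127, 117]  |  [142, 163, 132, 136, 93, 101, 128, 142, 145, 137, 126, 117, 108]
275 [128, 138, 146, 151, 120, 140, 157, 157, 157, 149, 140, 131, 120]  |  [147, 168, 134, 138, 112, 129, 144, 144, 144, 136, 127, 119, 109]
276 [130, 140, 148, 154, 148, 161, 161, 159, 155, 147, 142, 132, 122]  |  [152, 177, 135, 140, 136, 148, 148, 145, 141, 134, 130, 121, 111]
277 [132, 143, 150, 156, 161, 164, 161, 159, 155, 147, 145, 135, 126]  |  [159, 186, 137, 143, 147, 151, 148, 146, 143, 136, 133, 124, 117]
278 [134, 145, 153, 157, 163, 164, 161, 159, 155, 151, 145, 137, 149]  |  [166, 194, 138, 145, 148, 150, 148, 145, 142, 137, 133, 127, 137]
279 [137, 150, 153, 158, 162, 163, 161, 158, 155, 152, 147, 137, 170]  |  [175, 206, 139, 145, 149, 150, 148, 145, 142, 140, 135, 126, 157]
280 [142, 156, 155, 158, 161, 164, 162, 158, 153,
[... 1641 characters left out ...]
122, 138, 143, 139, 154, 142, 142, 140, 125, 125, 118, 112]  |  [113, 124, 168, 183, 165, 173, 182, 170, 162, 122, 116, 108, 102]
293 [117, 122, 124, 129, 139, 149, 138, 127, 127, 123, 123, 116, 110]  |  [109, 118, 119, 136, 170, 169, 168, 130, 128, 117, 113, 107, 102]
294 [117, 121, 124, 125, 127, 129, 128, 128, 125, 123, 121, 116, 110]  |  [107, 115, 114, 121, 126, 131, 130, 123, 122, 116, 111, 106, 101]
295 [116, 121, 123, 125, 127, 127, 127, 127, 124, 122, 119, 115, 110]  |  [106, 113, 116, 121, 119, 123, 124, 119, 119, 113, 109, 105, 100]
235 327
250 332
265 331
275 326
285 315
235 328.44326494439844
250 333.7618341212107
265 332.471071912271
275 327.8371662800082
285 317.88787135060807
```

The new disc covers columns 306–322 with its top edge at row 284. A tablet lying flat on the bowl floor at the outlet should cover columns 304–322 from row 284, so this is the tablet. Handing in.

```bash
python3 -c "
from h import *
print(order.finish_job())"
```

```text
the job is handed in; nothing more can be done
None
```

The tablet dispenser is in service with one dose drawn, and the job was handed in at about 29 s of the 72 s allowed. No verdict was reported.

- **Knob:** I gripped the bar and turned it about 81° clockwise. In the later pictures it lies across the dispenser, so the shutter is open.
- **Bowl:** I pushed it with the two open fingers until it stood under the chute. Its rim is within about 3 mm of the predicted spot. I felt no clear contact with the column, so it may stand a few millimetres short of it.
- **Lever:** I pulled it once to the stop, where the force rose to 19 N with no further motion. Then I eased it back over about 6 s, until the force was zero. In the top view it is back where it started.
- **Tablet:** A disc appeared in the bowl after the pull. Its place and size match a tablet lying flat on the bowl floor under the outlet. I confirmed this from pixel values, since my picture views were used up.
- **Other items:** The mug, label roll, both spoons and both tumblers look unchanged from the first top view. The gripper ended clear of everything.

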